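# Tighten and latch a furnace sight-port ring with a pin spanner

### The arm

A 6-joint arm with a two-finger parallel gripper is mounted at the origin on the work surface. World frame = base frame: x ahead of the robot, y to its left, z up, the work surface at z = 0. Lengths are in m, angles in degrees, forces in N, time in s.
With the tool pointing down it reaches from about 0.25 to 0.725 m from the base axis. Payload 9.7 kg.
Tool frame: the origin (TCP) lies on the centre line of the jaws, within the pads' length; the fingertips stand bot.nose_length ahead of it and the grasp point (between the pads) lies 11 mm behind it (bot.nose_length is the distance from the TCP to the fingertips, in m); z points along the fingers, y is the line along which they close (so a half turn about z gives the same grasp; the last joint's range is limited). The gripper opens to 85 mm and grips with 20 to 120 N. Pads are 22 mm wide; open, the fingers measure 114 mm over their backs; the gripper's body (76 mm by 85 mm) begins 54 mm behind the grasp point. The pads swing forward as they close: fully open they stand 13 mm farther back than shut.
Start: joints at [66.177, 4.979, 10.078, 95.1, 0, 90], TCP at [0.222, 0.503, 0.239] pointing down, gripper open.
Joint ranges: [-179.16, 179.16], [-48.56, 103.87], [-65.8, 70.77], [-126.05, 130.52], [-82.76, 87.17], [-180, 180]. Speed limits (degrees/s): [127.2, 127.2, 147.25, 180, 180, 180].

### API

Orientations are given as [roll, pitch, yaw] about the fixed x, y, z axes, in that order (R = Rz(yaw) Ry(pitch) Rx(roll)).
In Python, from workcell import bot gives the robot as it stands. The module is installed in compiled form; this text tells all that it offers.
- The arm moves only by the shell command python3 -m inch 'ROWS' [OPENING] [FORCE]. ROWS is JSON, a list of rows, each a list of 4 numbers: the shift along the world's x, y, z in cm, then the turn about the world's z in degrees. A call has exactly 8 rows; each row is the pose to reach, as a shift and turn from the pose commanded when the call began; what a row does not reach only later rows make up. A row lasts 1/8 s, in which the tool goes at most 62.5 mm and 10.7 degrees, less where a joint would pass 70% of its speed; a pose out of reach is approached as far as the arm can. A call with a gripper value outside its range is refused whole. OPENING is the finger opening in cm, from 0 to 8.54, set as the call begins (- or left out, the last holds). The fingers move at their own pace and stop on an object; FORCE is the grip in N (left out, the last holds). Time passes only in rows, so rows that repeat a pose let the fingers close, or fill a call up. It gives the time, the measured TCP pose, the force, the opening and the grip force at its end, in the units of the state.
- bot.get_obs(): the state, without advancing time (a new reading comes with each control period).
- bot.camera(name): name is "scene" or "top" or "wrist"; returns a dict with "img" (480x640x3 uint8, red, green, blue), "fovy" (degrees; the focal length in pixels is half the picture's height over the tangent of half this angle, whatever the lens; pixels are square), "cx", "cy" (the principal point, pixels), "R" (3x3) and "t" (3): a world point X has camera coordinates R X + t; the wrist camera has in their place "mount" (4x4, takes a point from camera to tool coordinates, whose origin is the TCP and whose axes are the flange's). Camera axes: x right, y down, z forward; pixel columns grow to the right and rows downward; lengths in m; the calibration is good to about 2 mm. A picture is of the moment at which its call begins: read the wrist's pose just before it. There is no depth.
- bot.job_done(): hands the job in; it is judged then, once.
Trained networks look in a picture, given as the dict that the camera call returned (one of the last four; its "shot" number tells which), for a name from the list of things; names that differ only in an ending like _2 or _b are one class to them, and where a whole thing is asked for, a point or a joint stands for the part that bears it (a point fixed in the world has none). Each returns a list of dicts, best first, with "score" (0 to 1); they miss things now and then, are a little off and sometimes report something else, mostly with a low value. They report only what shows in the picture. A call takes as long as a camera call. They do not tell look-alikes from the thing itself.
- bot.find_in(thing, picture): "point" ([column, row] in pixels, amid what is visible of it).
- bot.landmark_of(thing, picture): "point" ([column, row] in pixels: a listed point, or the origin of a listed thing).
The state is a dict: "time": time; "q": joint angles; "qd": joint speeds; "joint_efforts": joint torques, N m; "ee_pos": TCP position; "tcp_rot": TCP orientation; "wrist_force": force on the tool from outside, world axes, zero at the start; "torque": the same for the moment, N m; "opening": finger opening in m; "grasp_force": force on a finger pad.
Only numpy, scipy, OpenCV 4.12 (cv2) and the standard library are available. Lean on these libraries where they do the work, as an engineer would, in place of code of your own. Each camera call takes 0.05 s, during which the arm holds its last target. There are 200 camera calls.

### The job

Take the pin spanner from its stand, put both of its pins fully into the two holes of the brass ring on the sloping face of the furnace sight port, and with it turn the ring clockwise, seen facing the ring, as far as its stop. Set the spanner back upright in its stand, pins down between the two rails, and slide the latch beside the ring fully home into the ring's notch; the latch may be moved only after the ring has been tightened. Leave the tin, the tumbler and the paddle where they are.

Things in the scene. Friction and masses are not known exactly. Their poses are not given: they have to be found in the camera images.
- spanner: Steel pin spanner, 0.4 kg: bar 112 x 28 x 12 mm, a square stem 24 x 24 mm rising from its middle, two pins under its ends. Origin: centre of the bar's underside. x along the bar, z along the stem; bar z = 0 to 12 mm, stem (the grip) 12 to 97 mm. Pins: 9 mm diameter at x = +44 and -44 mm, down to z = -16 mm, last 5 mm tapered to 4 mm diameter. A half turn about z makes no difference.
- stand: Fixed stand: two wooden rails 150 mm long on a plate 160 x 74 mm. Origin: centre of the underside. x along the rails, z up. Rail tops at z = 36 mm; between them a gap 16 mm wide (y = -8 to +8), 30 mm deep, blocked beyond x = +62 and -62 mm. The spanner stands with its bar along the rails, on their tops (underside at z = 36 mm), pins in the gap, either way round.
- port: Fixed grey cast wedge. Origin: on the table under the ring's centre. x points level to its high rear, z up; its low front looks to the robot's left, more or less towards the robot. The top face slopes: its normal leans 27 degrees from vertical towards -x. Ring's centre on that face: 80 mm above the table. The face measures 190 mm up the slope and spans y = -180 to +85 mm; its top edge is 123 mm above the table.
- ring_face (a point): Centre of the brass ring's outer face, turning with it. z: outward normal of the sloping face; x: along the line of the two holes. Ring 124 mm outside, 58 mm inside, 18 mm proud of the face. Holes 13 mm diameter, 18 mm deep, at x = +44 and -44 mm. Rim notch, 25 mm wide, at -y: at the stop it faces the latch and the holes line up with the slope. Spanner fully in: bar's underside on this face.
- ring (a joint): Turn of the ring in rad, growing clockwise as seen looking at its face (a negative turn about ring_face's z). 1.4 is the firm stop (tight); starts at 0.2 to 0.7. Friction about 0.25 N m; it stays where left. The pins have 2 mm of play all round in the holes, so the spanner can turn 0.05 rad without the ring.
- latch_grip (a point): Middle of the top of the latch's black grip, which stands on the sloping face at the port's -y side. x: up the slope; y: along the face towards the ring (slides home this way); z: outward normal of the face. Grip 24 mm (x) by 20 mm (y), its top 56 mm off the face, free down to 15 mm off the face; guide rails 12 mm high flank it out to x = +19 and -19 mm.
- latch (a joint): Travel of the latch in m along the sloping face towards the ring: starts at 0 to 0.008 (back); 0.045 is home against its stop, the tongue in the ring's notch. Friction about 2 N; it stays where left.
- tin: Bystander: open dark steel tin 100 x 260 x 75 mm. Origin: centre of the underside.
- tumbler: Bystander: glass tumbler, 76 mm across, 100 mm high. Origin: centre of the underside.
- paddle: Bystander: flat wooden paddle, 275 mm long along x, 90 mm wide, 14 mm thick. Origin: underside, near where handle and blade meet.
Things that resemble listed ones, but are neither listed nor needed, are in the scene too. Several things have the shape of the spanner; the one meant has the colours described above. Of the things that look like the stand, the smaller one is meant.

How it is judged (in metres and radians):
On the way, in this order (a step that is already met when the one before it is completed fails the run):
1. both pins of the spanner are fully in the ring's holes, the bar resting on the ring (within 7 mm) (x of spanner in the frame of ring_face between -0.006 and 0.006 m and y of spanner in the frame of ring_face between -0.006 and 0.006 m and z of spanner in the frame of ring_face between -0.004 and 0.007 m and angle between the x axis of spanner and the x axis of ring_face, either way round below 0.15 rad and angle between the z axis of spanner and the z axis of ring_face, either way round below 0.12 rad), for 0.2 s.
2. the ring is turned clockwise to its stop (joint above 1.33 rad) with the spanner still in it (all of step 1 and value of joint ring above 1.33 rad), for 0.1 s.
At the end, for the whole second after the job is handed in: The ring is at its stop (within 0.07 rad), the latch is home (within 4 mm), and the spanner stands released, upright (within 0.12 rad) and at rest in its stand, pins down in the gap, bar on the rails (within 25 mm of the stand's middle lengthways) (value of joint ring above 1.33 rad and value of joint latch above 0.041 m and x of spanner in the frame of stand between -0.025 and 0.025 m and y of spanner in the frame of stand between -0.012 and 0.012 m and z of spanner in the frame of stand between 0.031 and 0.042 m and angle between spanner's own z axis and vertical below 0.12 rad and linear speed of spanner below 0.02 m/s); the robot touches nothing.
It fails at once if the latch is moved in (beyond 18 mm) before the ring is tight (value of joint latch above 0.018 m and value of joint ring below 1.3 rad).
It fails at once if the dark steel tin is pushed more than 30 mm from its place or tipped (distance of tin from where it was at the start of the episode above 0.03 m or angle between tin's own z axis and vertical above 0.3 rad).
It fails at once if the glass tumbler is pushed more than 30 mm from its place or tipped (distance of tumbler from where it was at the start of the episode above 0.03 m or angle between tumbler's own z axis and vertical above 0.3 rad).
It fails at once if the wooden paddle is pushed more than 30 mm from its place or tipped (distance of paddle from where it was at the start of the episode above 0.03 m or angle between paddle's own z axis and vertical above 0.3 rad).
It also fails if it takes over 61 s, if anything falls off the work surface, if the arm or the gripper's body presses on something with over 40 N, if the wrist force passes 120 N, or if a joint passes its speed limit or range.

## Working session

There is one attempt and no reset: what is moved stays moved. The work goes in short steps, Python scripts to look and compute and a shell command to move; the robot and the scene stay as the last step left them, time stands still between calls to the robot, and variables do not carry over. Pictures are saved under pics/ and viewed, at most 10 in all, crops included, and the job is handed in when it is done.

```bash
mkdir -p pics
cat > h.py <<'E'
import numpy as np, cv2
from workcell import bot
def save(c,name,box=None,scale=1):
    im=c["img"][:,:,::-1]
    if box: im=im[box[1]:box[3],box[0]:box[2]]
    im=cv2.resize(np.ascontiguousarray(im),None,fx=scale,fy=scale,interpolation=cv2.INTER_CUBIC); cv2.imwrite("pics/"+name+".png",im)
def K(c):
    f=240/np.tan(np.radians(c["fovy"]/2)); return f
def Rzyx(r):
    r,p,y=np.radians(r); from scipy.spatial.transform import Rotation as S
    return S.from_euler('xyz',[r,p,y]).as_matrix()
def pose(c,o=None):
    """R,t world->cam"""
    if "R" in c: return np.array(c["R"]),np.array(c["t"])
    M=np.array(c["mount"]); T=np.eye(4); T[:3,:3]=Rzyx(o["tcp_rot"]); T[:3,3]=o["ee_pos"]
    W=np.linalg.inv(T@M); return W[:3,:3],W[:3,3]
def proj(X,c,o=None):
    R,t=pose(c,o); X=np.atleast_2d(X)@R.T+t; f=K(c)
    return np.c_[X[:,0]/X[:,2]*f+c["cx"],X[:,1]/X[:,2]*f+c["cy"]]
def ray(p,c,o=None):
    R,t=pose(c,o); f=K(c); d=R.T@np.array([(p[0]-c["cx"])/f,(p[1]-c["cy"])/f,1]); return -R.T@t,d/np.linalg.norm(d)
def onz(p,c,z,o=None):
    a,d=ray(p,c,o); return a+d*(z-a[2])/d[2]
def tri(obs):
    A=np.zeros((3,3));b=np.zeros(3)
    for a,d in obs:
        P=np.eye(3)-np.outer(d,d);A+=P;b+=P@a
    X=np.linalg.solve(A,b); return X,[np.linalg.norm((np.eye(3)-np.outer(d,d))@(X-a))*1e3 for a,d in obs]
E
python3 - <<'E'
from h import *
o=bot.get_obs(); print({k:np.round(v,3).tolist() for k,v in o.items()},bot.nose_length)
s=bot.camera("scene"); t=bot.camera("top")
save(s,"scene"); save(t,"top")
for n,c in(("scene",s),("top",t)):
    R,tt=pose(c); print(n,c["fovy"],"pos",-R.T@tt)
    for th in("spanner","stand","port","ring_face","latch_grip","tin","tumbler","paddle"):
        print(th,[([round(v) for v in d["point"]],round(d["score"],2)) for d in bot.landmark_of(th,c)][:4])
E
```

```text
{'time': 0.0, 'q': [66.177, 5.011, 10.035, 95.099, 0.001, 90.001], 'qd': [-0.012, 0.041, 0.103, -0.009, -0.077, -0.118], 'joint_efforts': [-0.002, -52.039, 46.48, 0.016, 0.0, 0.0], 'ee_pos': [0.222, 0.503, 0.239], 'tcp_rot': [-179.924, -0.001, 156.176], 'wrist_force': [-0.046, -0.552, 0.046], 'torque': [0.005, 0.011, 0.027], 'grasp_force': 0.0, 'opening': 0.086} 0.008
scene 50.72896897988572 pos [ 0.96347351 -0.36653605  1.10125097]
spanner [([356, 138], 0.83)]
stand [([443, 142], 0.87), ([383, 196], 0.68), ([488, 229], 0.68)]
port [([371, 304], 0.81)]
ring_face [([377, 278], 0.97)]
latch_grip [([349, 222], 0.94)]
tin [([156, 361], 0.55)]
tumbler [([277, 414], 0.73), ([386, 186], 0.64)]
paddle [([487, 228], 0.76)]
top 52.16901971145991 pos [0.28641837 0.02424153 1.50895213]
spanner [([230, 328], 0.88), ([250, 261], 0.55)]
stand [([165, 274], 0.82), ([249, 263], 0.79), ([476, 258], 0.4)]
port [([324, 200], 0.82)]
ring_face [([321, 193], 0.6)]
latch_grip [([308, 236], 0.6)]
tin [([473, 257], 0.68)]
tumbler []
paddle [([214, 188], 0.63)]
```

View pics/scene.png

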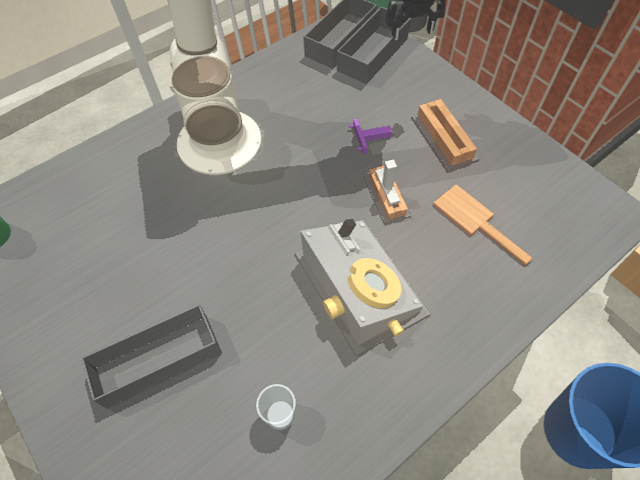

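View pics/top.png

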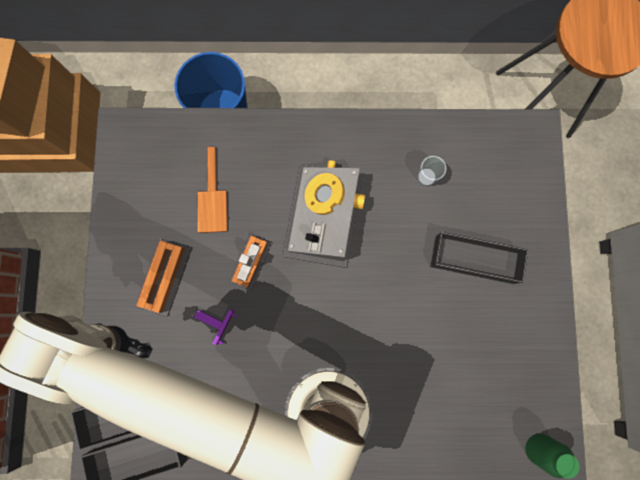

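Run:
```python
from h import *
s=bot.camera("scene"); t=bot.camera("top")
a=cv2.resize(s["img"][150:350,290:430],None,fx=3,fy=3,interpolation=cv2.INTER_CUBIC)[:,:,::-1]
b=cv2.resize(t["img"][150:300,225:375],None,fx=2.5,fy=2.5,interpolation=cv2.INTER_CUBIC)[:,:,::-1]
C=np.zeros((600,800,3),np.uint8);C[:a.shape[0],:a.shape[1]]=a[:600,:420];C[:b.shape[0],420:420+b.shape[1]]=b; cv2.imwrite("pics/crop1.png",C)
for th in("ring_face","latch_grip","stand","spanner","tumbler","paddle","tin"):
  ps=[[d["point"] for d in bot.landmark_of(th,c)] for c in(s,t)]
  for p in ps[0]:
    for q in ps[1]:
      X,e=tri([ray(p,s),ray(q,t)]); print(th,np.round(p),np.round(q),X.round(4),np.round(e,1))
print(bot.camera("wrist")["mount"], bot.camera("wrist")["fovy"])
```

```text
ring_face [377. 281.] [324. 193.] [0.6457 0.0166 0.0936] [2.2 2.2]
latch_grip [348. 222.] [304. 234.] [0.5095 0.0615 0.1284] [9.4 9.4]
stand [444. 140.] [248. 262.] [0.4757 0.2647 0.2252] [71.2 71.2]
stand [444. 140.] [166. 273.] [0.4096 0.4975 0.0058] [1.8 1.8]
stand [385. 196.] [248. 262.] [ 0.4453  0.2438 -0.0011] [4.7 4.7]
stand [385. 196.] [166. 273.] [ 0.383   0.4517 -0.18  ] [108.8 108.8]
spanner [389. 186.] [229. 329.] [ 0.2635  0.3876 -0.2739] [47.4 47.4]
spanner [389. 186.] [248. 259.] [0.4508 0.2384 0.0523] [0.1 0.1]
spanner [389. 186.] [324. 199.] [0.5814 0.0395 0.3531] [29.9 29.9]
spanner [360. 136.] [229. 329.] [0.2477 0.306  0.0181] [10.4 10.4]
spanner [360. 136.] [248. 259.] [0.4158 0.1893 0.2525] [22.8 22.8]
spanner [360. 136.] [324. 199.] [0.5412 0.0252 0.465 ] [9.9 9.9]
tumbler [280. 416.] [425. 176.] [ 0.722  -0.3093 -0.0023] [2.7 2.7]
paddle [486. 227.] [214. 189.] [0.6804 0.3621 0.0093] [4.7 4.7]
tin [158. 358.] [474. 258.] [ 0.4605 -0.4458  0.0216] [2.1 2.1]
[[-2.17182772e-04 -9.58655907e-01 -2.84567750e-01  7.23574289e-02]
 [ 9.99998869e-01 -6.31759735e-04  1.36507976e-03  4.01833900e-04]
 [-1.48842022e-03 -2.84567132e-01  9.58654960e-01 -1.34942425e-01]
 [ 0.00000000e+00  0.00000000e+00  0.00000000e+00  1.00000000e+00]] 65.2183213135054
```

View pics/crop1.png

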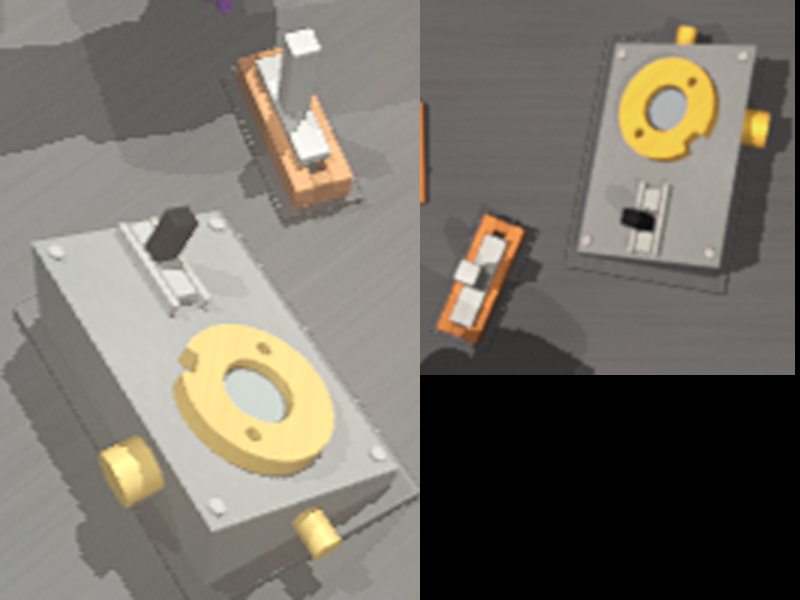

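Steel spanner (scene 389,186 / top 249,261) stands in the smaller stand. Look-alikes are the purple one lying at scene (369,133) / top (214,325), and the larger empty stand at scene (446,132) / top (163,275). I choose the steel spanner and small stand. The ring is at top (324,193), its holes about 49° from the slope line, and the latch grip is at scene (348,222). Moving the wrist camera closer.

```bash
python3 -m inch '[[3,-3,2,0],[6,-6,4,-2],[9,-10,6,-4],[12,-14,8,-6],[15,-17,8,-6],[18,-20,8,-6],[20,-23,8,-6],[20,-23,8,-6]]' 8.5
python3 - <<'E'
from h import *
o=bot.get_obs(); w=bot.camera("wrist"); save(w,"w1"); print(o["ee_pos"],o["tcp_rot"])
for th in("ring_face","latch_grip","stand","spanner"):
  print(th,[(np.round(d["point"],1).tolist(),round(d["score"],2)) for d in bot.landmark_of(th,w)][:4])
for z in (.036,.048): print(z)
np.savez("w1.npz",img=w["img"],mount=w["mount"],f=w["fovy"],cx=w["cx"],cy=w["cy"],p=o["ee_pos"],r=o["tcp_rot"])
E
```

```text
time: 2.8
ee_pos: [0.4232, 0.2715, 0.3193]
tcp_rot: [-180.0, 0.0, 150.0]
wrist_force: [1.0, -0.3, 0.2]
opening: 0.0849
grasp_force: 0.0
[0.42320721 0.27150191 0.31927839] [-1.79991317e+02  1.15658344e-02  1.49996478e+02]
ring_face [([180.2, 394.4], 0.73)]
latch_grip [([180.6, 391.9], 0.56), ([238.7, 414.0], 0.28)]
stand [([307.4, 223.5], 0.63), ([490.7, 67.7], 0.57)]
spanner [([262.6, 35.2], 0.97), ([304.6, 225.3], 0.72)]
0.036
0.048
```

View pics/w1.png

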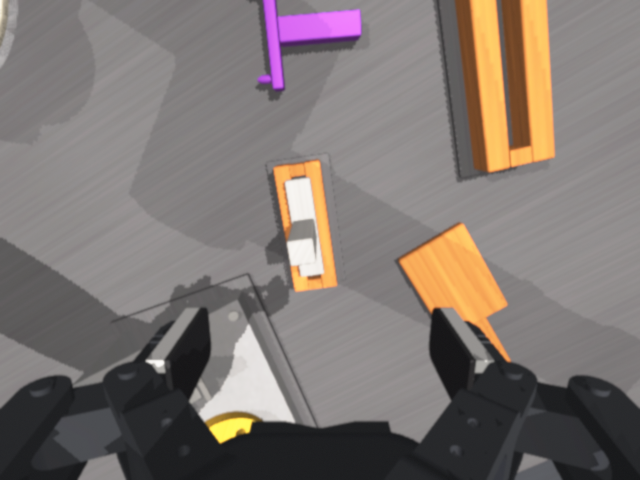

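```bash
python3 - <<'E'
from h import *
d=np.load("w1.npz"); w=dict(mount=d["mount"],fovy=d["f"],cx=d["cx"],cy=d["cy"]); o=dict(ee_pos=d["p"],tcp_rot=d["r"])
def f(P,z):
    X=np.array([onz(p,w,z,o) for p in P])[:,:2]; c=X.mean(0); v=(X[2]+X[3]-X[0]-X[1])/2; u=(X[1]+X[2]-X[0]-X[3])/2
    print(c.round(4),"len",np.linalg.norm(v).round(4),"wid",np.linalg.norm(u).round(4),"yaw",np.degrees(np.arctan2(v[1],v[0])).round(1))
f([(274,167),(321,160),(338,286),(294,291)],.036)
f([(286,180),(309,177),(323,273),(301,277)],.048)
f([(288,242),(314,240),(312,264),(289,267)],.133)
E
python3 - <<'E'
from h import *
d=np.load("w1.npz"); 
im=d["img"][150:300,250:350][:,:,::-1]; cv2.imwrite("pics/w1c.png",cv2.resize(im,None,fx=4,fy=4,interpolation=cv2.INTER_CUBIC))
E
```

```text
[0.4457 0.2431] len 0.1491 wid 0.0527 yaw -22.4
[0.4416 0.2432] len 0.1118 wid 0.0254 yaw -22.3
[0.4425 0.2417] len 0.0232 wid 0.0222 yaw -32.0
```

View pics/w1c.png

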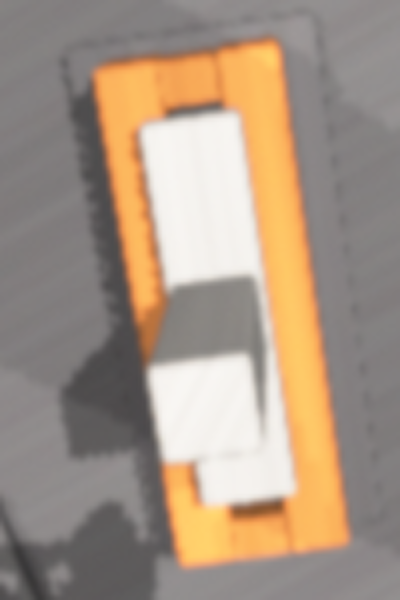

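```bash
python3 -m inch '[[3,-3,1,0],[6,-7,2,0],[9,-11,3,0],[12,-15,3,0],[15,-18,3,0],[17,-21,3,0],[18,-22,3,0],[18,-22,3,0]]'
python3 - <<'E'
from h import *
o=bot.get_obs(); w=bot.camera("wrist"); save(w,"w2",(120,30,520,330),2); print(o["ee_pos"],o["tcp_rot"])
for th in("ring_face","latch_grip","port"):
  print(th,[(np.round(d["point"],1).tolist(),round(d["score"],2)) for d in bot.landmark_of(th,w)][:4])
np.savez("w2.npz",img=w["img"],mount=w["mount"],f=w["fovy"],cx=w["cx"],cy=w["cy"],p=o["ee_pos"],r=o["tcp_rot"])
E
```

```text
time: 4.05
ee_pos: [0.6024, 0.0536, 0.3488]
tcp_rot: [-180.0, -0.0, 150.2]
wrist_force: [0.2, -0.2, 0.7]
opening: 0.0848
grasp_force: 0.0
[0.60240646 0.05358541 0.34878825] [-1.79985098e+02 -4.48378856e-02  1.50172744e+02]
ring_face [([572.0, 118.2], 0.51)]
latch_grip [([272.7, 117.8], 0.9)]
port [([307.6, 232.1], 0.9)]
```

View pics/w2.png

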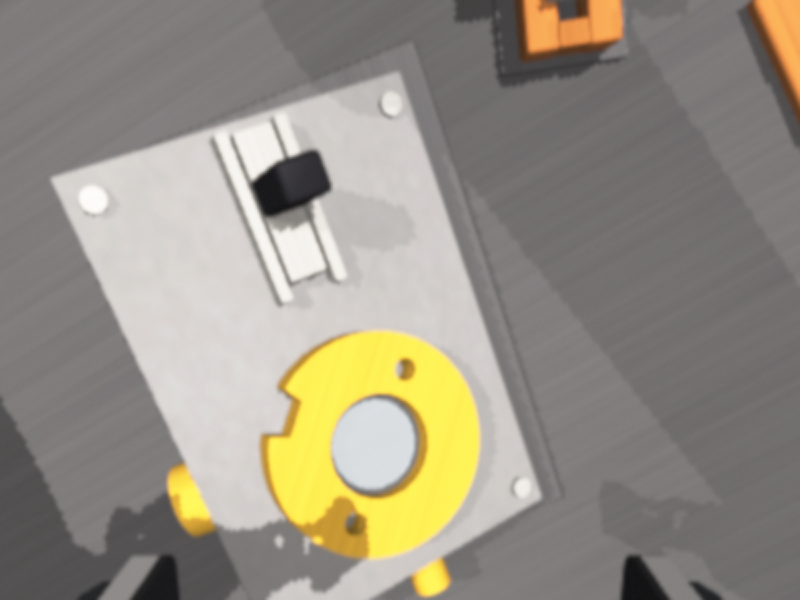

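```bash
cat >> h.py <<'E'
T27=np.radians(27)
def portR(yaw):
    c,s=np.cos(yaw),np.sin(yaw); Rz=np.array([[c,-s,0],[s,c,0],[0,0,1]])
    return Rz@np.array([[np.cos(T27),0,-np.sin(T27)],[0,1,0],[np.sin(T27),0,np.cos(T27)]])  # cols: slope, y, normal
E
python3 - <<'E'
from h import *
from scipy.optimize import least_squares
d=np.load("w2.npz"); w=dict(mount=d["mount"],fovy=d["f"],cx=d["cx"],cy=d["cy"]); o=dict(ee_pos=d["p"],tcp_rot=d["r"])
pix=np.array([(322.5,214.5),(296.5,291.5),(145,120),(320,65),(391.5,278.5),(272,118)])
def pts(v):
    x,y,yaw,q,l=v; R=portR(yaw); C=np.array([x,y,.08]); a=1.4-q; e=np.array([np.cos(a),np.sin(a),0])
    L=[-.044*e+[0,0,.018],.044*e+[0,0,.018],[.095,-.18,0],[-.095,-.18,0],[-.095,.085,0],[0,-.18+l,.056]]
    return C+np.array(L)@R.T
r=least_squares(lambda v:(proj(pts(v)[:5],w,o)-pix[:5]).ravel(),[.646,.017,np.radians(-98),.55,.05],loss="soft_l1")
x=r.x; print(x.round(4),"yawdeg",np.degrees(x[2]).round(2)); print((proj(pts(x),w,o)-pix).round(1))
R=portR(x[2]); a=1.4-x[3]; C=np.array([x[0],x[1],.08])
print("ring_face",(C+.018*R[:,2]).round(4),"n",R[:,2].round(3)); ex=R@[np.cos(a),np.sin(a),0]; print("hole x",ex.round(3),"heading",np.degrees(np.arctan2(ex[1],ex[0])).round(1),"elev",np.degrees(np.arcsin(ex[2])).round(1))
# latch grip top on plane 56mm off face
c,dd=ray(pix[5],w,o); P0=C+.056*R[:,2]; X=c+dd*((P0-c)@R[:,2])/(dd@R[:,2]); print("grip",X.round(4),"in port",(R.T@(X-C)).round(4))
# ring centre by ellipse
hsv=cv2.cvtColor(d["img"],cv2.COLOR_RGB2HSV)
E
python3 - <<'E'
from h import *
s=bot.camera("scene"); t=bot.camera("top")
for th in("ring_face","latch_grip"):
  for a in bot.landmark_of(th,s)[:1]:
    for b in bot.landmark_of(th,t)[:1]:
      print(th,tri([ray(a["point"],s),ray(b["point"],t)]))
E
```

```text
[ 0.642   0.0115 -1.7387  0.5816  0.05  ] yawdeg -99.62
[[ 0.7  0.2]
 [ 0.8  0.1]
 [-0.1 -0.7]
 [-0.9  0.5]
 [-0.7 -0. ]
 [ 4.6 11.4]]
ring_face [0.6433 0.0196 0.096 ] n [0.076 0.448 0.891]
hole x [ 0.618 -0.722  0.31 ] heading -49.5 elev 18.1
grip [0.5077 0.0598 0.13  ] in port [ 0.0002 -0.1405  0.056 ]
```

```bash
python3 -m inch '[[-3,4,-2,2],[-6,8,-4,4],[-9,12,-7,6],[-12,15,-10,7.4],[-15,18,-12,7.4],[-16,19,-14,7.4],[-16,19,-15,7.4],[-16,19,-15,7.4]]'; python3 -m inch '[[0,0,-3,0],[0,0,-6,0],[0,0,-8.1,0],[0,0,-8.1,0],[0,0,-8.1,0],[0,0,-8.1,0],[0,0,-8.1,0],[0,0,-8.1,0]]' 8.5
```

```text
time: 5.55
ee_pos: [0.4424, 0.2427, 0.199]
tcp_rot: [-180.0, -0.0, 157.6]
wrist_force: [0.6, 0.4, -0.1]
opening: 0.0849
grasp_force: 0.0
time: 6.55
ee_pos: [0.4423, 0.2432, 0.1187]
tcp_rot: [180.0, 0.0, 157.6]
wrist_force: [-0.6, -1.2, -0.6]
opening: 0.085
grasp_force: 0.0
```

```bash
python3 -m inch '[[0,0,0,0],[0,0,0,0],[0,0,0,0],[0,0,0,0],[0,0,0,0],[0,0,0,0],[0,0,0,0],[0,0,0,0]]' 1.5 35; python3 -m inch '[[-0.9,0.4,0,0],[-1.3,0.55,0.2,0],[-1.75,0.72,0.5,0],[-2.2,0.9,0.75,0],[-2.62,1.08,0.95,0],[-3.1,1.3,1.15,0],[-3.67,1.51,1.33,0],[-3.67,1.51,1.33,0]]'
python3 -c "
from h import *
save(bot.camera('wrist'),'w3',(160,90,480,330),2.4);save(bot.camera('scene'),'s3',(330,130,430,230),4)"
```

```text
time: 7.55
ee_pos: [0.4421, 0.2431, 0.1183]
tcp_rot: [-180.0, 0.0, 157.6]
wrist_force: [-1.4, -2.8, 3.0]
opening: 0.0233
grasp_force: 35.5
time: 8.55
ee_pos: [0.4051, 0.2585, 0.1319]
tcp_rot: [180.0, -0.0, 157.6]
wrist_force: [1.9, 0.1, -2.5]
opening: 0.0235
grasp_force: 34.7
```

```bash
python3 -c "
import cv2,numpy as np
a=cv2.imread('pics/w3.png')[:,100:500];b=cv2.imread('pics/s3.png');C=np.zeros((600,800,3),np.uint8);C[:a.shape[0],:400]=a;C[:400,400:]=b;cv2.imwrite('pics/c3.png',C)"
```

```text
(no output)
```

View pics/c3.png

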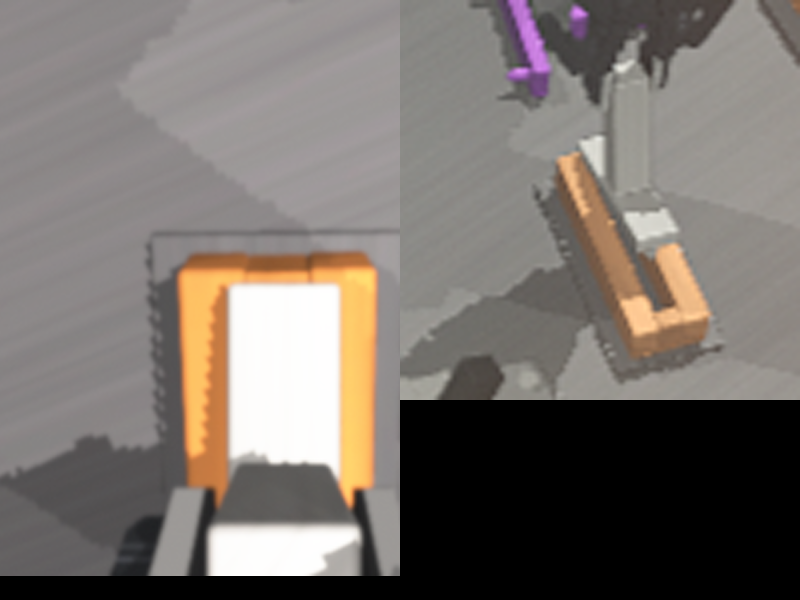

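Bar's far end is raised (lifted near crop (650,225)), pivoted in the grip as intended. Carry it to the ring.

```bash
python3 -m inch '[[0,0,5,0],[2,-2,10,-5],[6,-5,14,-11],[10,-9,15,-18],[14,-13,15,-24],[18,-17,13,-27.1],[21,-19.5,11,-27.1],[22,-20.6,10,-27.1]]'; python3 -m inch '[[0,0,-0.5,0],[0,0,-1,0],[0,0,-1.5,0],[0,0,-2,0],[0,0,-2,0],[0,0,-2,0],[0,0,-2,0],[0,0,-2,0]]'
python3 - <<'E'
from h import *
w=bot.camera('wrist');o=bot.get_obs();s=bot.camera('scene');t=bot.camera('top')
print(o["ee_pos"],o["tcp_rot"])
a=cv2.resize(w["img"][180:480,190:450],None,fx=2,fy=2,interpolation=cv2.INTER_CUBIC)[:,:,::-1]
b=cv2.resize(s["img"][215:315,325:422],None,fx=2.85,fy=2.85,interpolation=cv2.INTER_CUBIC)[:,:,::-1]
c=cv2.resize(t["img"][130:240,280:377],None,fx=2.8,fy=2.8,interpolation=cv2.INTER_CUBIC)[:,:,::-1]
C=np.zeros((600,800,3),np.uint8);C[:600,:520]=a;C[:b.shape[0],520:520+b.shape[1]]=b;C[288:288+c.shape[0],520:520+c.shape[1]]=c;cv2.imwrite('pics/c4.png',C)
E
```

```text
time: 9.65
ee_pos: [0.626, 0.0508, 0.2289]
tcp_rot: [-179.9, -0.2, 130.4]
wrist_force: [-0.5, -0.1, -4.4]
opening: 0.0234
grasp_force: 36.2
time: 10.65
ee_pos: [0.6255, 0.0522, 0.2117]
tcp_rot: [180.0, 0.0, 130.5]
wrist_force: [-0.1, 0.1, -4.2]
opening: 0.0232
grasp_force: 36.2
[0.62549717 0.05217654 0.21166519] [1.79995858e+02 3.24641457e-03 1.30469244e+02]
```

View pics/c4.png

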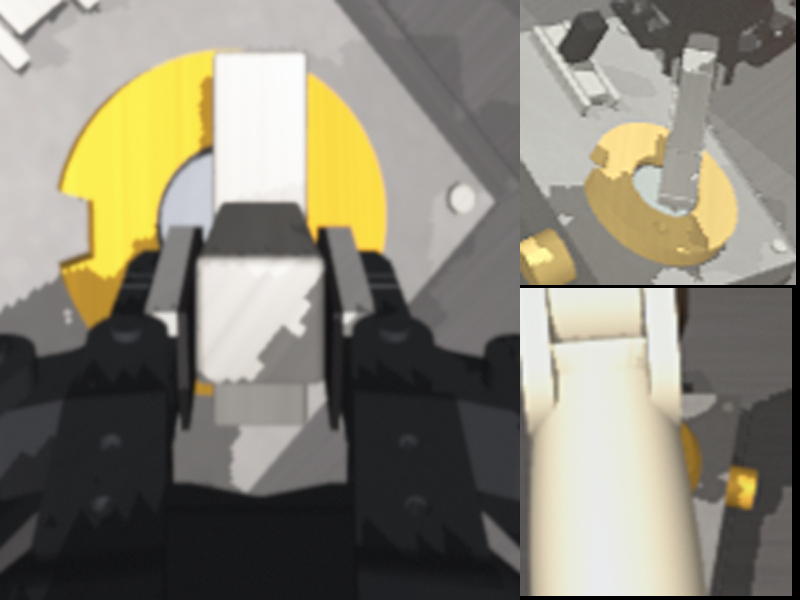

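Run:
```python
from h import *
from scipy.optimize import least_squares
from scipy.spatial.transform import Rotation as S
o=bot.get_obs(); w=bot.camera("wrist")
P=np.array([(-56,-14,12),(-56,14,12),(56,-14,12),(56,14,12),(-12,-12,97),(-12,12,97),(12,-12,97),(12,12,97)])/1e3
pix=np.array([(297.5,206.5),(343,206.5),(297.5,392.5),(343,392.5),(289,309),(351,309),(289,371),(351,371)])
hd=np.radians(o["tcp_rot"][2]-180)
def X(v):
    b,dx,dy,h=v; R=S.from_euler('z',hd).as_matrix()@S.from_euler('y',-b).as_matrix()
    org=np.array(o["ee_pos"])-R@[dx,dy,h]; return org+P@R.T,R,org
for sg in(1,-1):
    r=least_squares(lambda v:(proj(X(v)[0],w,o)-pix[[0,1,2,3,4,5,6,7] if sg>0 else [1,0,3,2,5,4,7,6]]).ravel(),[.31,0,0,.082],loss="soft_l1"); 
    print(np.degrees(r.x[0]).round(2),(r.x[1:]*1e3).round(1),r.cost.round(1)); _,R,org=X(r.x); print(np.c_[proj(X(r.x)[0],w,o)-pix[[0,1,2,3,4,5,6,7] if sg>0 else [1,0,3,2,5,4,7,6]]].round(1).tolist())
    print("org",org.round(4),"pins",(org+R@[.044,0,-.016]).round(4),(org+R@[-.044,0,-.016]).round(4))
rf=np.array([.6433,.0196,.096]);ex=np.array([.618,-.722,.31]); print("holes",rf+.044*ex,rf-.044*ex)
```

```text
14.91 [-4.8 -0.8 88.7] 3.2
[[-1.0, 0.9], [0.1, 0.8], [-0.6, -0.7], [-0.1, -0.7], [-0.5, -0.5], [1.1, -0.6], [-0.3, 0.5], [1.0, 0.4]]
org [0.644  0.0318 0.1271] pins [ 0.6742 -0.0037  0.123 ] [0.619  0.061  0.1004]
14.92 [-5.3 -7.1 90.5] 427.7
[[-36.0, 1.9], [55.7, 1.9], [-35.8, -1.1], [55.4, -1.2], [-45.8, -0.1], [79.0, -0.2], [-45.7, 0.1], [78.8, 0.0]]
org [0.6493 0.0351 0.1255] pins [ 6.796e-01 -3.000e-04  1.214e-01] [0.6244 0.0643 0.0987]
holes [ 0.670492 -0.012168  0.10964 ] [0.616108 0.051368 0.08236 ]
```

```bash
python3 -m inch '[[-0.2,-0.5,-0.6,0],[-0.3,-0.7,-0.9,0],[-0.3,-0.7,-0.9,0],[-0.32,-0.85,-1.2,0],[-0.34,-0.97,-1.45,0],[-0.36,-1.1,-1.7,0],[-0.38,-1.2,-1.95,0],[-0.38,-1.2,-1.95,0]]' - 25
python3 -c "
from h import *
o=bot.get_obs();print(o['ee_pos'],o['torque'],o['wrist_force'])"
```

```text
time: 11.85
ee_pos: [0.6216, 0.0402, 0.1918]
tcp_rot: [-180.0, -0.0, 130.5]
wrist_force: [0.2, -0.1, -4.2]
opening: 0.0236
grasp_force: 36.2
[0.62159584 0.04018572 0.19184518] [0.06729992 0.02938729 0.02006011] [ 0.16995192 -0.10564786 -4.23611655]
```

```bash
python3 -m inch '[[0,-0.05,-0.1,0],[-0.01,-0.1,-0.2,0],[-0.02,-0.14,-0.28,0],[-0.03,-0.18,-0.36,0],[-0.04,-0.22,-0.45,0],[-0.05,-0.27,-0.53,0],[-0.05,-0.27,-0.53,0],[-0.05,-0.27,-0.53,0]]' - 20
python3 -c "
from h import *
o=bot.get_obs();print(o['ee_pos'],o['torque'],o['wrist_force'])"
```

```text
time: 12.85
ee_pos: [0.6219, 0.0382, 0.1872]
tcp_rot: [179.9, 0.0, 130.5]
wrist_force: [3.4, 5.5, -0.2]
opening: 0.0233
grasp_force: 36.8
[0.62190356 0.03824648 0.18723407] [ 1.38674738 -1.21726835  0.42659865] [ 3.41550171  5.48754695 -0.17694315]
```

```bash
python3 -m inch '[[0,0,0,0],[0.3,0.3,-0.05,0],[0.7,0.7,-0.2,0],[1.1,1.1,-0.4,0],[1.5,1.5,-0.7,0],[1.9,1.85,-0.9,0],[2.2,2.15,-1.1,0],[2.2,2.15,-1.1,0]]' 2.9 20
python3 - <<'E'
from h import *
o=bot.get_obs();print(o['ee_pos'],o['torque'],o['wrist_force'])
w=bot.camera("wrist"); s=bot.camera("scene"); 
a=cv2.resize(w["img"][180:480,190:450],None,fx=1.5,fy=1.5,interpolation=cv2.INTER_CUBIC)[:,:,::-1]
b=cv2.resize(s["img"][215:315,325:422],None,fx=4,fy=4,interpolation=cv2.INTER_CUBIC)[:,:,::-1]
C=np.zeros((450,800,3),np.uint8);C[:450,:390]=a;C[:400,400:400+b.shape[1]]=b;cv2.imwrite('pics/c5.png',C)
E
```

```text
time: 13.85
ee_pos: [0.6433, 0.0592, 0.1756]
tcp_rot: [-180.0, 0.0, 130.5]
wrist_force: [0.8, -0.4, -0.7]
opening: 0.0287
grasp_force: 2.4
[0.64330855 0.05915295 0.17561741] [-0.15875582 -0.08391317 -0.01116527] [ 0.75769255 -0.3580207  -0.67488887]
```

View pics/c5.png

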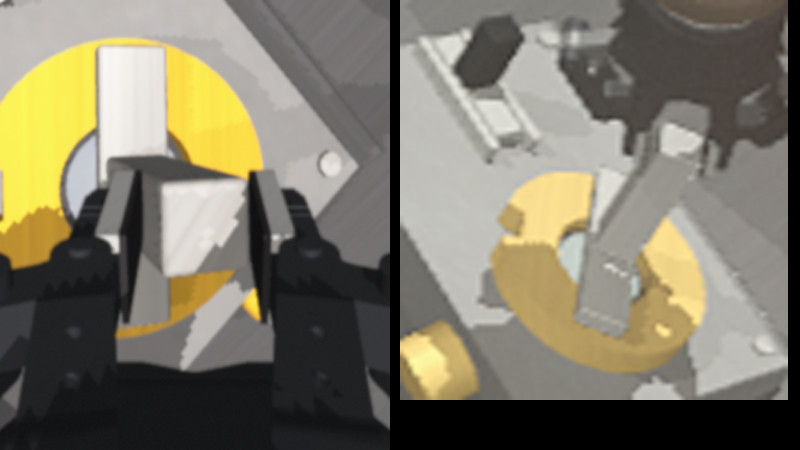

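```bash
cat >> h.py <<'E'
RF=np.array([.6433,.0196,.096]); PR=portR(np.radians(-99.62))
def ringR(q):
    a=1.4-q; return PR@np.array([[np.cos(a),-np.sin(a),0],[np.sin(a),np.cos(a),0],[0,0,1]])
SP=np.array([(-56,-14,12),(-56,14,12),(56,-14,12),(56,14,12),(-12,-12,97),(-12,12,97),(12,-12,97),(12,12,97)])/1e3
E
python3 - <<'E'
from h import *
from scipy.optimize import least_squares
from scipy.spatial.transform import Rotation as S
o=bot.get_obs(); w=bot.camera("wrist"); R0=ringR(.5816)
pix=np.array([(98,46),(165,44),(0,0),(168,322),(162,183),(245,178),(166,277),(243,268)])/1.5+[190,180]
m=[0,1,3,4,5,6]
print((proj(RF+SP@R0.T,w,o)).round(1).tolist(),pix.round(1).tolist())
def X(v,P=SP):
    R=R0@S.from_rotvec(v[:3]).as_matrix(); return RF+R0@v[3:]+P@R.T
r=least_squares(lambda v:(proj(X(v),w,o)-pix)[m].ravel(),np.zeros(6),loss="soft_l1")
print(np.degrees(r.x[:3]).round(1),(r.x[3:]*1e3).round(1),r.cost)
E
```

```text
[[259.9, 211.8], [305.2, 213.5], [259.4, 404.6], [305.4, 398.0], [310.4, 305.0], [367.7, 302.0], [310.5, 369.7], [368.0, 363.1]] [[255.3, 210.7], [300.0, 209.3], [190.0, 180.0], [302.0, 394.7], [298.0, 302.0], [353.3, 298.7], [300.7, 364.7], [352.0, 358.7]]
[1.3 0.1 0.7] [-1.3 -1.2 -3.9] 4.791370249055652
```

```bash
python3 -m inch '[[0.3,0,-0.1,-2],[0.6,0.05,-0.2,-6],[0.6,0.05,-0.2,-6],[0.6,0.05,-0.2,-6],[0.6,0.05,-0.2,-10],[0.6,0.05,-0.2,-14],[0.6,0.05,-0.2,-18],[0.6,0.05,-0.2,-22]]' 1.8 25
python3 -c "
from h import *
o=bot.get_obs();print(o['ee_pos'],o['torque'],o['wrist_force'])"
```

```text
time: 15.0
ee_pos: [0.6494, 0.0613, 0.1751]
tcp_rot: [179.8, -0.1, 108.4]
wrist_force: [0.2, 9.0, 6.2]
opening: 0.0264
grasp_force: 22.8
[0.6494006  0.06131747 0.17514697] [1.40802532 0.06467101 0.44751913] [0.192007   9.01661403 6.2078834 ]
```

```bash
python3 -m inch '[[0,-0.05,0,-4],[0,-0.1,0,-8],[0,-0.15,0,-12],[0,-0.15,0,-16],[0,-0.15,0,-20],[0,-0.15,0,-24],[0,-0.15,-0.1,-28],[0,-0.15,-0.1,-30]]'
python3 - <<'E'
from h import *
o=bot.get_obs();print(o['ee_pos'],o['torque'],o['wrist_force'])
w=bot.camera("wrist"); s=bot.camera("scene"); 
a=cv2.resize(w["img"][180:480,190:450],None,fx=1.5,fy=1.5,interpolation=cv2.INTER_CUBIC)[:,:,::-1]
b=cv2.resize(s["img"][215:315,325:422],None,fx=4,fy=4,interpolation=cv2.INTER_CUBIC)[:,:,::-1]
C=np.zeros((450,800,3),np.uint8);C[:450,:390]=a;C[:400,400:400+b.shape[1]]=b;cv2.imwrite('pics/c6.png',C)
E
```

```text
time: 16.0
ee_pos: [0.6503, 0.0591, 0.174]
tcp_rot: [179.8, -0.1, 78.4]
wrist_force: [2.8, 4.3, 4.1]
opening: 0.0253
grasp_force: 24.9
[0.65032005 0.05906641 0.17400134] [ 0.82391344 -0.79906242  0.38481096] [2.81446683 4.26683331 4.06816572]
```

View pics/c6.png

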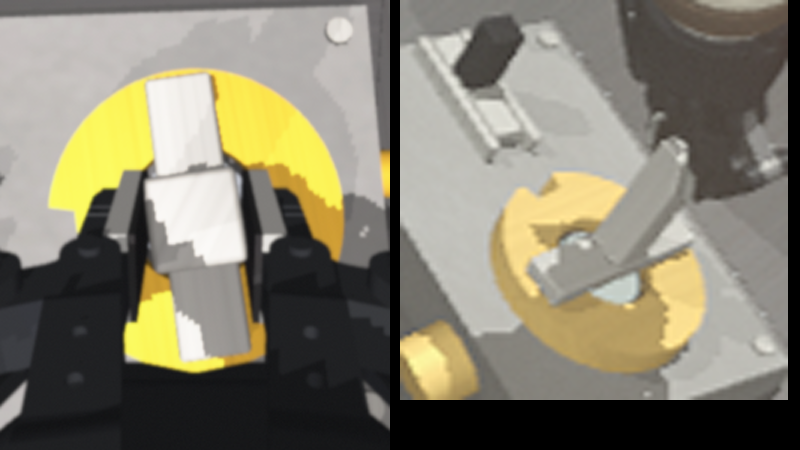

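```bash
python3 -m inch '[[0,0,0,0],[0,0,0,0],[0,0,-0.05,-1],[0,0,-0.1,-2],[0,0,-0.1,-3],[0,0,-0.1,-4],[0,0,-0.1,-5],[0,0,-0.1,-5]]' 1.5 60
python3 -c "
from h import *
o=bot.get_obs();print(o['ee_pos'],o['torque'],o['wrist_force'],o['opening'])"
```

```text
time: 17.1
ee_pos: [0.6516, 0.0588, 0.1743]
tcp_rot: [179.6, -0.2, 73.5]
wrist_force: [7.7, 4.6, 8.4]
opening: 0.024
grasp_force: 59.7
[0.65162533 0.05879192 0.17434071] [ 0.23840377 -1.95893041  0.61005993] [7.69153145 4.55653596 8.44818667] 0.024003673786436412
```

```bash
cat > notch.py <<'E'
from h import *
def notch(names=("scene","wrist")):
    for n in names:
        o=bot.get_obs(); c=bot.camera(n); hsv=cv2.cvtColor(c["img"],cv2.COLOR_RGB2HSV)
        for r in (.054,.057):
            ph=np.radians(np.arange(-160,-20,2)); P=RF+np.c_[r*np.cos(ph),r*np.sin(ph),0*ph]@PR.T
            p=proj(P,c,o).round().astype(int); ok=(p[:,0]>=0)&(p[:,0]<640)&(p[:,1]>=0)&(p[:,1]<480)
            s=''.join('.' if not k else ('Y' if (15<hsv[v,u,0]<35 and hsv[v,u,1]>110) else 'o') for (u,v),k in zip(np.clip(p,0,[639,479]),ok)); print(n,r,s)
notch()
E
python3 notch.py; echo "index 35 = -90deg (2deg per char)"
```

```text
scene 0.054 oooooooooooooYYooooooooooooooooYYYoooooooooooooooooooooooooooooooooooo
scene 0.057 oooooooooooooYooooooooooooooYoYYoooooooooooooooooooooooooooooooooooooo
wrist 0.054 YYYYYYYYYYYYYYYYYYYYYYYYYYYYYYYooooooooooooooooooooooooooooooYYYYYYYYY
wrist 0.057 YYYYYYYYYYYYYYYYYYYYYYYYYYYYYYYooooooooooooooooooooooooooooooYYYYYYYYY
index 35 = -90deg (2deg per char)
```

Run:
```python
from h import *
def run(img,c,o,tag,lo,hi):
    hsv=cv2.cvtColor(img,cv2.COLOR_RGB2HSV)
    for r in (.050,.053,.056):
        ph=np.radians(np.arange(lo,hi,1)); P=RF+np.c_[r*np.cos(ph),r*np.sin(ph),0*ph]@PR.T
        p=proj(P,c,o).round().astype(int); k=[(hsv[v,u,0] if hsv[v,u,1]>90 else 0) for u,v in p]
        print(tag,r,' '.join(f"{hsv[v,u,1]}" for u,v in p[::2]))
d=np.load("w2.npz"); w=dict(mount=d["mount"],fovy=d["f"],cx=d["cx"],cy=d["cy"]); o2=dict(ee_pos=d["p"],tcp_rot=d["r"])
run(d["img"],w,o2,"w2 from -70",-70,-14)
o=bot.get_obs(); c=bot.camera("wrist"); run(c["img"],c,o,"wr from -120",-120,-60)
c=bot.camera("scene"); run(c["img"],c,o,"sc from -120",-120,-60)
```

```text
w2 from -70 0.05 169 170 171 170 170 169 169 170 170 171 172 174 180 174 181 177 179 177 173 174 173 172 171 172 171 171 171 171
w2 from -70 0.053 170 171 170 171 171 169 170 170 179 188 187 187 186 187 189 186 188 188 187 187 179 172 171 171 171 171 171 171
w2 from -70 0.056 169 171 171 170 170 170 170 170 174 178 142 94 65 108 87 63 80 60 99 163 178 170 171 171 171 171 171 171
wr from -120 0.05 156 156 157 160 161 161 160 159 159 158 156 152 147 141 132 117 106 5 20 29 22 20 24 22 22 21 23 25 20 31
wr from -120 0.053 160 162 161 160 161 160 161 161 160 158 149 37 9 9 8 8 6 6 5 20 21 25 20 22 15 15 23 25 20 20
wr from -120 0.056 161 162 162 162 161 160 157 158 159 159 131 13 9 9 8 9 9 9 6 13 15 22 22 22 22 29 22 28 20 29
sc from -120 0.05 107 107 107 108 108 108 108 108 107 107 107 111 116 108 111 111 116 115 115 99 99 81 81 108 108 108 108 108 108 109
sc from -120 0.053 110 108 108 109 108 109 107 109 108 108 110 115 115 119 117 117 68 68 16 46 3 3 25 90 107 107 108 108 107 108
sc from -120 0.056 109 110 109 109 109 108 110 110 110 109 109 114 108 86 86 28 28 7 9 5 5 5 29 78 109 109 108 108 108 108
```

```bash
python3 -m inch '[[0,0,0,0],[0,0,0,-1],[-0.05,0,0,-2],[-0.05,0,0,-3],[-0.05,0,0,-4],[-0.05,0,0,-5],[-0.05,0,0,-6],[-0.05,0,0,-6]]' 1.5 100
cat > n2.py <<'E'
from h import *
o=bot.get_obs(); print(o['torque'].round(2),o['opening'])
for n in("wrist","scene"):
    o=bot.get_obs(); c=bot.camera(n); hsv=cv2.cvtColor(c["img"],cv2.COLOR_RGB2HSV)
    for r in (.053,.056):
        ph=np.radians(np.arange(-120,-60,2)); P=RF+np.c_[r*np.cos(ph),r*np.sin(ph),0*ph]@PR.T
        print(n,r,' '.join(str(hsv[v,u,1]) for u,v in proj(P,c,o).round().astype(int)))
E
python3 n2.py
```

```text
time: 18.3
ee_pos: [0.6534, 0.0578, 0.1753]
tcp_rot: [179.3, -0.2, 67.6]
wrist_force: [19.0, -1.4, 8.6]
opening: 0.0227
grasp_force: 115.5
[-1.32 -4.41  2.42] 0.02272200078288695
wrist 0.053 161 161 161 161 162 162 162 161 159 157 53 8 8 11 11 10 12 23 14 23 22 23 30 23 23 20 21 29 31 21
wrist 0.056 162 162 162 163 160 160 160 160 160 151 39 9 9 9 10 12 10 22 15 23 22 23 29 23 23 38 20 20 32 25
scene 0.053 109 108 108 110 108 108 109 108 107 107 111 121 121 118 85 85 28 28 4 11 11 11 64 105 110 110 107 107 107 108
scene 0.056 110 110 111 111 108 108 108 108 109 113 113 117 70 42 42 5 5 9 9 5 17 17 65 104 109 109 109 109 108 108
```

```bash
python3 -m inch '[[0,0,0,2],[-0.1,0.05,0,5],[-0.2,0.1,0,8],[-0.25,0.15,-0.1,11],[-0.25,0.15,-0.2,11],[-0.25,0.15,-0.3,11],[-0.25,0.15,-0.3,11],[-0.25,0.15,-0.3,11]]' 1.5 30
python3 n2.py
python3 - <<'E'
from h import *
o=bot.get_obs(); w=bot.camera("wrist"); print(o["ee_pos"],o["tcp_rot"])
print(proj(RF+SP@ringR(1.4).T,w,o).round(0).tolist())
im=w["img"]; hsv=cv2.cvtColor(im,cv2.COLOR_RGB2HSV)
p=proj(RF+SP@ringR(1.4).T,w,o)
# white runs (saturation<40) on rows/cols around the near end of the bar
u0,v0=p[:2].mean(0)
for v in range(int(v0)-14,int(v0)+30,4):
    r=np.where((hsv[v,:,1]<60)&(hsv[v,:,2]>90))[0]; r=r[(r>u0-60)&(r<u0+60)]; print(v,(r.min(),r.max(),len(r)) if len(r) else None)
E
```

```text
time: 19.4
ee_pos: [0.6481, 0.059, 0.1741]
tcp_rot: [179.5, -0.1, 78.4]
wrist_force: [-0.0, -2.7, 24.8]
opening: 0.0226
grasp_force: 69.7
[-0.92  0.07  0.23] 0.02255980695205644
wrist 0.053 161 160 160 159 159 161 160 160 158 153 53 7 8 9 9 8 8 6 9 10 10 4 22 15 23 23 22 21 9 29
wrist 0.056 163 162 162 161 160 158 158 158 157 149 39 9 9 9 8 9 10 9 8 9 12 108 119 15 22 23 22 15 29 24
scene 0.053 109 109 109 109 109 109 110 107 108 108 111 119 119 117 83 83 27 27 5 10 11 11 64 104 111 111 108 108 108 108
scene 0.056 110 111 109 109 109 108 109 109 108 111 111 116 68 42 42 5 5 8 9 5 17 17 65 106 110 110 108 108 108 108
[0.64810194 0.05900685 0.1741032 ] [ 1.79481961e+02 -7.21422372e-02  7.83840331e+01]
[[298.0, 229.0], [342.0, 228.0], [302.0, 421.0], [352.0, 419.0], [291.0, 292.0], [354.0, 290.0], [293.0, 357.0], [358.0, 355.0]]
214 (np.int64(261), np.int64(380), 120)
218 (np.int64(261), np.int64(380), 120)
222 (np.int64(261), np.int64(380), 120)
226 (np.int64(261), np.int64(380), 79)
230 (np.int64(261), np.int64(380), 93)
234 (np.int64(261), np.int64(380), 77)
238 (np.int64(261), np.int64(380), 62)
242 (np.int64(261), np.int64(380), 49)
246 (np.int64(297), np.int64(339), 43)
250 (np.int64(297), np.int64(340), 44)
254 (np.int64(297), np.int64(340), 44)
```

```bash
python3 -m inch '[[0.05,0,0.4,0],[0.1,0.3,0.9,0],[0.15,0.65,1.6,0],[0.2,1.0,2.3,0],[0.3,1.5,3.3,0],[0.4,2.0,4.4,0],[0.4,2.4,7,0],[0.4,2.6,10,0]]' 1.5 45
python3 n2.py
```

```text
time: 20.55
ee_pos: [0.6499, 0.0862, 0.2695]
tcp_rot: [-179.9, 0.0, 78.5]
wrist_force: [0.4, 0.0, -2.6]
opening: 0.0225
grasp_force: 65.6
[ 0.13 -0.07  0.05] 0.022492719348831524
wrist 0.053 152 152 151 151 152 151 151 151 151 148 88 17 8 7 8 7 6 7 7 0 16 4 9 8 9 11 9 9 11 9
wrist 0.056 154 153 153 153 150 150 150 150 150 138 48 8 6 8 8 8 7 6 6 18 19 20 19 10 5 9 9 9 9 11
scene 0.053 106 104 104 102 103 105 104 104 102 102 109 118 118 116 83 83 27 27 5 12 10 10 62 102 106 106 104 104 104 104
scene 0.056 104 105 104 104 105 104 103 103 103 108 108 112 68 41 41 6 6 9 10 6 15 15 64 103 105 105 105 105 103 103
```

```bash
python3 -m inch '[[-2,1.5,0,9],[-5,4,0,19],[-9,7,0,29],[-13,10,0,39],[-17,13,0,49],[-20,15,0,59],[-22,16.5,-2,69],[-22.8,16.7,-4,79.1]]'; python3 -m inch '[[0,0,-1,0],[0,0,-2,0],[0,0,-3,0],[0,0,-4,0],[0,0,-4,0],[0,0,-4,0],[0,0,-4,0],[0,0,-4,0]]'
python3 - <<'E'
from h import *
from scipy.spatial.transform import Rotation as S
o=bot.get_obs(); w=bot.camera("wrist"); print(o["ee_pos"],o["tcp_rot"])
im=w["img"].astype(int); m=(im.max(2)-im.min(2)<30)&(im.max(2)>150)
for v in range(180,300,6):
    r=np.where(m[v,250:400])[0]+250; print(v,(r.min(),r.max(),len(r)) if len(r) else None,end='; ')
hd=np.radians(o["tcp_rot"][2]-180)
for b in(15,20,24,27,30):
    R=S.from_euler('z',hd).as_matrix()@S.from_euler('y',-np.radians(b)).as_matrix(); print("\n",b,proj(np.array(o["ee_pos"])+(SP-[0,0,.0876])@R.T,w,o)[[0,1,4,5]].round(0).tolist(),end='')
E
```

```text
time: 21.65
ee_pos: [0.4208, 0.2534, 0.2275]
tcp_rot: [180.0, -0.0, 158.0]
wrist_force: [0.5, 0.1, -3.8]
opening: 0.0221
grasp_force: 65.5
time: 22.65
ee_pos: [0.4223, 0.2526, 0.1891]
tcp_rot: [180.0, 0.0, 157.6]
wrist_force: [-0.4, 0.1, -3.7]
opening: 0.0224
grasp_force: 65.6
[0.42228044 0.2526115  0.18910588] [1.79975306e+02 1.91522078e-02 1.57575195e+02]
180 (np.int64(351), np.int64(399), 35); 186 (np.int64(351), np.int64(399), 35); 192 (np.int64(351), np.int64(399), 32); 198 (np.int64(351), np.int64(399), 27); 204 (np.int64(351), np.int64(399), 20); 210 (np.int64(351), np.int64(399), 11); 216 (np.int64(351), np.int64(399), 4); 222 (np.int64(351), np.int64(351), 1); 228 (np.int64(298), np.int64(339), 42); 234 (np.int64(297), np.int64(339), 43); 240 (np.int64(297), np.int64(350), 44); 246 (np.int64(297), np.int64(350), 44); 252 (np.int64(297), np.int64(350), 45); 258 (np.int64(297), np.int64(350), 45); 264 (np.int64(297), np.int64(350), 45); 270 (np.int64(297), np.int64(350), 45); 276 (np.int64(298), np.int64(340), 43); 282 (np.int64(298), np.int64(350), 45); 288 (np.int64(298), np.int64(350), 45); 294 (np.int64(289), np.int64(349), 61); 
 15 [[295.0, 199.0], [342.0, 199.0], [286.0, 296.0], [350.0, 295.0]]
 20 [[295.0, 211.0], [341.0, 211.0], [286.0, 293.0], [350.0, 293.0]]
 24 [[296.0, 220.0], [341.0, 220.0], [286.0, 291.0], [350.0, 291.0]]
 27 [[296.0, 227.0], [341.0, 227.0], [287.0, 290.0], [350.0, 290.0]]
 30 [[296.0, 235.0], [341.0, 235.0], [287.0, 289.0], [349.0, 289.0]]
```

```bash
python3 -m inch '[[0,0,-1.5,0],[0,0,-3,0],[0,0,-4,0],[0,0,-4.6,0],[0,0,-4.8,0],[0,0,-4.9,0],[0,0,-5,0],[0,0,-5,0]]' 1.5 20
```

```text
time: 23.7
ee_pos: [0.4224, 0.2526, 0.1395]
tcp_rot: [180.0, 0.0, 157.6]
wrist_force: [-0.2, -0.4, 0.9]
opening: 0.0225
grasp_force: 66.2
```

```bash
python3 -m inch '[[0,0,-0.1,0],[0.2,-0.1,-0.25,0],[0.5,-0.2,-0.4,0],[0.9,-0.37,-0.65,0],[1.3,-0.53,-0.95,0],[1.7,-0.7,-1.2,0],[2.1,-0.86,-1.45,0],[2.1,-0.86,-1.55,0]]' 2.34 20
```

```text
time: 24.7
ee_pos: [0.4464, 0.2436, 0.1274]
tcp_rot: [179.8, 0.5, 157.5]
wrist_force: [7.1, -8.4, 25.7]
opening: 0.0235
grasp_force: 29.6
```

```bash
cat > tilt.py <<'E'
from h import *
from scipy.spatial.transform import Rotation as S
o=bot.get_obs(); w=bot.camera("wrist"); print(o["ee_pos"].round(4),o["tcp_rot"].round(1),o["wrist_force"].round(1))
im=w["img"].astype(int); m=(im.max(2)-im.min(2)<30)&(im.max(2)>150)
for v in range(160,330,6):
    r=np.where(m[v,270:360])[0]+270; print(v,(int(r.min()),int(r.max()),len(r)) if len(r) else None,end='; ')
hd=np.radians(o["tcp_rot"][2]-180)
for b in(0,5,10,15,20,27):
    R=S.from_euler('z',hd).as_matrix()@S.from_euler('y',-np.radians(b)).as_matrix(); print("\n",b,proj(np.array(o["ee_pos"])+(SP-[0,0,.0876])@R.T,w,o)[[0,1,4,5]].round(0).tolist(),end='')
E
python3 tilt.py
```

```text
[0.4464 0.2436 0.1274] [179.8   0.5 157.5] [ 7.1 -8.4 25.7]
160 (358, 359, 2); 166 (358, 359, 2); 172 (358, 359, 2); 178 (358, 359, 2); 184 (358, 359, 2); 190 (301, 359, 29); 196 (294, 359, 50); 202 (294, 359, 50); 208 (294, 359, 50); 214 (294, 358, 49); 220 (294, 357, 48); 226 (294, 357, 48); 232 (294, 357, 48); 238 (294, 357, 48); 244 (295, 357, 47); 250 (295, 340, 46); 256 (295, 340, 46); 262 (295, 356, 47); 268 (295, 356, 9); 274 (339, 356, 2); 280 (356, 356, 1); 286 (356, 356, 1); 292 None; 298 (274, 359, 14); 304 (273, 359, 16); 310 (271, 359, 75); 316 (270, 351, 74); 322 (270, 349, 71); 328 (270, 349, 70); 
 0 [[292.0, 163.0], [343.0, 163.0], [285.0, 305.0], [351.0, 305.0]]
 5 [[293.0, 174.0], [342.0, 174.0], [286.0, 302.0], [351.0, 301.0]]
 10 [[294.0, 186.0], [342.0, 186.0], [286.0, 299.0], [350.0, 298.0]]
 15 [[294.0, 198.0], [341.0, 198.0], [286.0, 296.0], [350.0, 296.0]]
 20 [[295.0, 210.0], [341.0, 210.0], [286.0, 293.0], [350.0, 293.0]]
 27 [[295.0, 226.0], [340.0, 226.0], [287.0, 290.0], [350.0, 290.0]]
```

```bash
python3 -m inch '[[-0.1,0.05,0.5,0],[-0.6,0.25,0.5,0],[-1.2,0.5,0.5,0],[-1.5,0.6,0.5,0],[-1.5,0.6,0.2,0],[-1.5,0.6,0,0],[-1.5,0.6,-0.2,0],[-1.5,0.6,-0.3,0]]' 2.37 20; python3 tilt.py
```

```text
time: 25.75
ee_pos: [0.4304, 0.25, 0.1236]
tcp_rot: [179.8, 0.4, 157.5]
wrist_force: [4.9, -7.1, 20.2]
opening: 0.0237
grasp_force: 18.7
[0.4304 0.25   0.1236] [179.8   0.4 157.5] [ 4.9 -7.1 20.2]
160 (359, 359, 1); 166 (359, 359, 1); 172 (359, 359, 1); 178 (359, 359, 1); 184 (358, 359, 2); 190 (358, 359, 2); 196 (358, 359, 2); 202 (301, 359, 29); 208 (294, 359, 49); 214 (294, 359, 49); 220 (294, 358, 48); 226 (294, 340, 47); 232 (294, 340, 47); 238 (294, 357, 48); 244 (295, 357, 47); 250 (294, 357, 49); 256 (295, 357, 48); 262 (295, 357, 48); 268 (295, 357, 48); 274 (295, 357, 48); 280 (295, 341, 12); 286 (295, 340, 2); 292 None; 298 (274, 359, 14); 304 (272, 359, 12); 310 (271, 359, 11); 316 (270, 279, 10); 322 (270, 351, 69); 328 (270, 350, 71); 
 0 [[292.0, 163.0], [343.0, 163.0], [285.0, 305.0], [351.0, 305.0]]
 5 [[293.0, 174.0], [343.0, 174.0], [286.0, 302.0], [351.0, 301.0]]
 10 [[294.0, 186.0], [342.0, 186.0], [286.0, 299.0], [350.0, 298.0]]
 15 [[294.0, 198.0], [341.0, 198.0], [286.0, 296.0], [350.0, 296.0]]
 20 [[295.0, 210.0], [341.0, 210.0], [286.0, 293.0], [350.0, 293.0]]
 27 [[295.0, 227.0], [340.0, 226.0], [287.0, 290.0], [350.0, 290.0]]
```

Run:
```python
from h import *
from scipy.optimize import least_squares
from scipy.spatial.transform import Rotation as S
o=bot.get_obs(); w=bot.camera("wrist"); im=w["img"].astype(int); 
print([(v,im[v,318].tolist()) for v in list(range(194,210,2))+list(range(274,294,3))+list(range(306,400,6))])
hd=np.radians(o["tcp_rot"][2]-180); P=np.array([(-56,0,12),(-12,0,12),(-12,0,97)])/1e3
def X(v):
    R=S.from_euler('z',hd).as_matrix()@S.from_euler('y',-v[0]).as_matrix(); org=np.array(o["ee_pos"])-R@[v[1],0,v[2]]; return org+P@R.T,org
r=least_squares(lambda v:proj(X(v)[0],w,o)[:,1]-[203,281,318],[.2,0,.085]); print(np.degrees(r.x[0]),r.x[1:],r.cost)
org=X(r.x)[1]; x=np.array([.9245,-.381]); y=np.array([.381,.9245]); d=org[:2]-[.4455,.2431]; print("org",org,"stand",d@x,d@y)
```

```text
[(194, [86, 84, 85]), (196, [85, 83, 84]), (198, [86, 84, 85]), (200, [98, 95, 95]), (202, [194, 188, 184]), (204, [250, 248, 246]), (206, [254, 253, 253]), (208, [254, 254, 253]), (274, [253, 253, 251]), (277, [252, 251, 249]), (280, [135, 132, 128]), (283, [100, 97, 95]), (286, [100, 98, 95]), (289, [100, 98, 95]), (292, [101, 98, 96]), (306, [111, 109, 105]), (312, [111, 108, 105]), (318, [115, 113, 109]), (324, [247, 245, 241]), (330, [253, 252, 251]), (336, [172, 167, 163]), (342, [176, 171, 168]), (348, [179, 175, 170]), (354, [175, 170, 166]), (360, [173, 169, 164]), (366, [172, 167, 162]), (372, [169, 164, 160]), (378, [171, 167, 161]), (384, [228, 224, 220]), (390, [195, 190, 186]), (396, [156, 151, 151])]
14.074142878226395 [-0.00508847  0.07498644] 4.8467614016778965e-27
org [0.451803   0.24116015 0.05206283] stand 0.006566207988251849 0.0006080522559469362
```

```bash
python3 -m inch '[[0,0,0.3,0],[0,0,0.3,0],[0,0,0.3,0],[0,0,0.3,0],[0,0,0.3,0],[0,0,0.3,0],[0,0,0.3,0],[0,0,0.3,0]]' 3.2 20; python3 tilt.py | head -3
```

```text
time: 26.85
ee_pos: [0.4282, 0.2499, 0.1233]
tcp_rot: [-180.0, 0.0, 157.6]
wrist_force: [-0.1, -0.2, -0.2]
opening: 0.0318
grasp_force: 0.0
[0.4282 0.2499 0.1233] [-180.     0.   157.6] [-0.1 -0.2 -0.2]
160 (357, 359, 3); 166 None; 172 None; 178 None; 184 None; 190 None; 196 None; 202 None; 208 (302, 330, 3); 214 (296, 342, 47); 220 (296, 342, 47); 226 (296, 342, 47); 232 (296, 342, 47); 238 (296, 359, 48); 244 (297, 359, 47); 250 (297, 359, 47); 256 (297, 359, 46); 262 (297, 359, 46); 268 (297, 359, 46); 274 (297, 359, 46); 280 (297, 341, 45); 286 (298, 341, 14); 292 (337, 340, 4); 298 (270, 340, 5); 304 (270, 271, 2); 310 None; 316 None; 322 None; 328 None; 
 0 [[293.0, 164.0], [344.0, 164.0], [285.0, 304.0], [351.0, 304.0]]
```

```bash
cat > stand.py <<'E'
from h import *
from scipy.optimize import least_squares
from scipy.spatial.transform import Rotation as S
import sys
o=bot.get_obs(); w=bot.camera("wrist"); im=w["img"].astype(int); mx=im.max(2)
col=mx[:,318]; e=[(v,int(col[v]),int(col[v+3])) for v in range(120,470) if abs(col[v+3]-col[v])>45]; print(e)
hd=np.radians(-22.4); P=np.array([(-56,0,12),(-12,0,12),(-12,0,97),(12,0,97),(56,0,12)])/1e3
for b in(0,7,14):
  for s in(-.005,.005,.015,.025):
    R=S.from_euler('z',hd).as_matrix()@S.from_euler('y',-np.radians(b)).as_matrix(); org=np.array([.4455+s*.9245,.2431-s*.381,.036+.056*np.sin(np.radians(b))])
    print(b,s,proj(org+P@R.T,w,o)[:,1].round(0).tolist())
E
python3 stand.py
```

```text
[(161, 145, 232), (162, 153, 249), (163, 185, 252), (182, 252, 188), (183, 250, 122), (184, 238, 92), (185, 188, 86), (205, 89, 144), (206, 100, 170), (207, 122, 206), (208, 144, 233), (209, 170, 244), (281, 249, 175), (282, 245, 130), (283, 226, 118), (284, 175, 115), (425, 149, 74), (426, 142, 43), (427, 115, 36)]
0 -0.005 [189.0, 263.0, 338.0, 392.0, 362.0]
0 0.005 [206.0, 279.0, 361.0, 413.0, 376.0]
0 0.015 [223.0, 294.0, 383.0, 433.0, 389.0]
0 0.025 [240.0, 309.0, 405.0, 453.0, 401.0]
7 -0.005 [187.0, 264.0, 315.0, 378.0, 373.0]
7 0.005 [204.0, 280.0, 340.0, 401.0, 387.0]
7 0.015 [222.0, 295.0, 364.0, 423.0, 400.0]
7 0.025 [238.0, 311.0, 387.0, 444.0, 414.0]
14 -0.005 [186.0, 265.0, 289.0, 359.0, 383.0]
14 0.005 [204.0, 281.0, 316.0, 384.0, 398.0]
14 0.015 [221.0, 297.0, 342.0, 408.0, 412.0]
14 0.025 [238.0, 313.0, 366.0, 431.0, 426.0]
```

```bash
python3 -m inch '[[0,0,0,0],[0,0,0,0],[0,0,0,0],[0,0,1,0],[0,0,3,0],[0,0,6,0],[0,0,10,0],[0,0,14,0]]' 7 20; python3 stand.py
python3 - <<'E'
from h import *
o=bot.get_obs();w=bot.camera("wrist")
print([np.round(d["point"],1).tolist()+[round(d["score"],2)] for d in bot.landmark_of("spanner",w)])
X=np.array([[.4455+s*.9245,.2431-s*.381,.036] for s in(0,.01,.02)]); print(proj(X,w,o).round(1).tolist())
E
```

```text
time: 27.95
ee_pos: [0.428, 0.2498, 0.2652]
tcp_rot: [180.0, 0.0, 157.6]
wrist_force: [0.1, -0.8, 0.4]
opening: 0.0702
grasp_force: 0.0
[(149, 141, 228), (150, 149, 246), (151, 182, 250), (162, 250, 201), (163, 249, 133), (164, 240, 91), (165, 201, 83), (166, 133, 82), (176, 82, 146), (177, 87, 201), (178, 104, 235), (179, 146, 245), (180, 201, 248), (224, 247, 186), (225, 243, 153), (226, 227, 145), (250, 144, 213), (251, 149, 238), (252, 171, 247), (294, 252, 194), (295, 251, 155), (296, 239, 148), (297, 194, 148), (425, 150, 71), (426, 140, 41), (427, 112, 35)]
0 -0.005 [167.0, 213.0, 237.0, 268.0, 280.0]
0 0.005 [178.0, 224.0, 250.0, 280.0, 289.0]
0 0.015 [188.0, 234.0, 263.0, 292.0, 298.0]
0 0.025 [199.0, 244.0, 275.0, 304.0, 307.0]
7 -0.005 [165.0, 213.0, 223.0, 256.0, 283.0]
7 0.005 [176.0, 224.0, 237.0, 269.0, 293.0]
7 0.015 [187.0, 234.0, 250.0, 282.0, 302.0]
7 0.025 [198.0, 244.0, 263.0, 294.0, 311.0]
14 -0.005 [165.0, 213.0, 208.0, 243.0, 286.0]
14 0.005 [176.0, 224.0, 222.0, 256.0, 296.0]
14 0.015 [187.0, 234.0, 236.0, 269.0, 305.0]
14 0.025 [198.0, 244.0, 249.0, 282.0, 315.0]
[[321.2, 230.3, 0.58]]
[[317.2, 225.1], [317.2, 234.6], [317.2, 244.0]]
```

```bash
python3 -m inch '[[1,-4,0,4],[2,-9,0,8],[3,-14,-1,12.8],[3.4,-18,-4,12.8],[3.4,-19,-8,12.8],[3.4,-19,-12,12.8],[3.4,-19,-15,12.8],[3.4,-19,-15,12.8]]' 0 20; python3 -m inch '[[0.3,-0.05,0,0],[0.6,-0.1,0,0],[0.9,-0.15,0,0],[1.2,-0.2,0,0],[1.5,-0.25,0,0],[1.8,-0.3,0,0],[2.1,-0.35,0,0],[2.4,-0.4,0,0]]'
```

```text
time: 29.1
ee_pos: [0.4604, 0.0596, 0.1108]
tcp_rot: [-179.9, -0.3, 170.4]
wrist_force: [-0.3, -0.2, -0.0]
opening: 0.0
grasp_force: 0.0
time: 30.1
ee_pos: [0.4862, 0.0559, 0.1132]
tcp_rot: [-180.0, -0.0, 170.4]
wrist_force: [-3.3, 0.2, 1.1]
opening: -0.0003
grasp_force: 1.0
```

```bash
python3 -m inch '[[0.6,-0.1,0,0],[1.2,-0.2,0,0],[1.8,-0.3,0,0],[2.4,-0.4,0,0],[3.0,-0.5,0,0],[3.4,-0.58,0,0],[3.8,-0.64,0,0],[4.0,-0.68,0,0]]'; python3 -m inch '[[0.1,0,0,0],[0.2,-0.02,0,0],[0.3,-0.04,0,0],[0.4,-0.06,0,0],[0.4,-0.06,0,0],[0.4,-0.06,0,0],[0.4,-0.06,0,0],[0.4,-0.06,0,0]]'
```

```text
time: 31.1
ee_pos: [0.5263, 0.0491, 0.1132]
tcp_rot: [-180.0, -0.0, 170.4]
wrist_force: [-2.7, -1.1, 0.3]
opening: 0.0
grasp_force: 1.0
time: 32.1
ee_pos: [0.5295, 0.0487, 0.1132]
tcp_rot: [180.0, -0.1, 170.4]
wrist_force: [-6.5, 0.8, 1.3]
opening: -0.0002
grasp_force: 3.0
```

```bash
python3 -m inch '[[0.1,-0.02,0,0],[0.2,-0.03,0,0],[0.3,-0.05,0,0],[0.3,-0.05,0,0],[0.3,-0.05,0,0],[0.3,-0.05,0,0],[0.3,-0.05,0,0],[0.3,-0.05,0,0]]'
```

```text
time: 33.1
ee_pos: [0.5297, 0.0487, 0.1132]
tcp_rot: [180.0, -0.4, 170.4]
wrist_force: [-21.6, 3.1, 10.3]
opening: 0.0003
grasp_force: 11.3
```

```bash
python3 -m inch '[[-0.5,0.05,0,0],[-1.2,0.2,0,0],[-2,0.35,0,0],[-2.5,0.4,3,0],[-2.5,0.4,7,0],[-2.5,0.4,11,0],[-2.5,0.4,14,0],[-2.5,0.4,14,0]]'
python3 - <<'E'
from h import *
o=bot.get_obs(); s=bot.camera("scene"); w=bot.camera("wrist")
C=np.array([.642,.0115,.08])
for n,c in(("scene",s),("wrist",w)):
    print(n,"latch",[(np.round(d["point"]).tolist(),round(d["score"],2)) for d in bot.landmark_of("latch_grip",c)],"pred home",proj(C+PR@[0,-.0955,.056],c,o).round(),"start",proj(C+PR@[0,-.1405,.056],c,o).round())
X=np.array([.451,.2408,.036]); print("spanner",[(np.round(d["point"]).tolist(),round(d["score"],2)) for d in bot.landmark_of("spanner",s)],proj(X,s))
print(o["wrist_force"])
E
python3 n2.py
```

```text
time: 34.1
ee_pos: [0.5088, 0.0522, 0.2557]
tcp_rot: [179.9, 0.2, 170.4]
wrist_force: [1.2, 0.2, -0.2]
opening: 0.0
grasp_force: 0.0
scene latch [([356.0, 234.0], 0.6)] pred home [[361. 236.]] start [[351. 221.]]
wrist latch [([328.0, 296.0], 0.56)] pred home [[328. 291.]] start [[329. 233.]]
spanner [([389.0, 189.0], 0.55)] [[388.90440362 189.15591708]]
[ 1.21330527  0.21232828 -0.21628467]
[0.02 0.   0.02] 5.0841562169248995e-05
wrist 0.053 8 7 8 8 7 7 7 0 0 8 0 4 7 8 7 7 7 8 8 8 5 20 20 20 20 14 27 21 20 85
wrist 0.056 8 8 7 8 7 8 7 5 7 7 6 4 7 7 8 7 7 8 7 4 15 26 26 26 26 20 27 20 40 176
scene 0.053 101 101 101 100 100 101 100 100 100 100 109 119 119 41 7 7 8 8 10 4 12 12 49 94 103 103 101 101 100 100
scene 0.056 101 101 101 101 101 100 100 100 99 104 104 114 75 24 24 10 10 11 11 8 14 14 52 97 103 103 100 100 101 101
```

Latch is home, the spanner stands in its stand where predicted, and the arm is clear. Handing in.

```bash
python3 -c "
from workcell import bot
print(bot.job_done())"
```

```text
the job is handed in; nothing more can be done
None
```

I handed the job in at about 34 s, and no verdict came back: the ring was turned with the spanner to its firm stop, the spanner was set back upright in its stand, and the latch was pushed to its stop in the ring's notch.

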